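# Pack out and wedge a welding jig, and hold it tight

## Robot

A 7-joint arm with a two-finger parallel gripper is mounted at the origin on the work surface. World frame = base frame: x ahead of the robot, y to its left, z up, the work surface at z = 0. Lengths are in m, angles in rad, forces in N, time in s.
With the tool pointing down it reaches from about 0.425 to 0.875 m from the base axis. Payload 4.7 kg.
Tool frame: the origin (TCP) lies at the very end of the fingers, on their centre line; the grasp point (between the pads) lies 19 mm behind it; z points along the fingers, y is the direction in which the jaws open and shut (so a half turn about z gives the same grasp; the last joint's range is limited). The gripper opens to 87 mm and grips with 3 to 60 N. Pads are 19 mm wide; open, the fingers measure 117 mm over their backs; the gripper's body (75 mm by 190 mm) begins 51 mm behind the grasp point.
Start: joints at [-1.144, 0.321, -0.07, 1.45, 0.023, 1.371, -0.057], TCP at [0.261, 0.595, 0.223] pointing down, gripper open.
Joint ranges: [-2.86, 2.86], [-0.3, 2.09], [-1.38, 1.24], [0.06, 2.45], [-1.56, 4.7], [0.09, 2.05], [-2.69, 2.69]. Speed limits (rad/s): [2.57, 2.57, 3.14, 3.14, 3.14, 3.14, 3.14].

## Interface

Orientations are given as a unit quaternion [x, y, z, w].
In Python, from workcell import arm, vision, order gives the robot as it stands.
- The arm moves only by the shell command python3 -m handwheel 'ROWS' [FORCE]. ROWS is JSON, a list that holds one entry, the list of rows, each a list of 5 numbers: the shift along the world's x, y, z in units of 30 mm (1.0 is 30 mm), then the turn about the world's z in units of 6 degrees (1.0 is 6 degrees), then the opening, from 0 (shut) to 1 (fully open). A call has 1 to 8 rows; each row is the pose to reach, as a shift and turn from the pose commanded when the call began; what a row does not reach only later rows make up. A row lasts 1/10 s, in which the tool goes at most 50 mm and 8.59 degrees, less where a joint would pass 70% of its speed; a pose out of reach is approached as far as the arm can. A call with a gripper value outside its range is refused whole. The fingers move at their own pace and stop on an object; FORCE is the grip in N (left out, the last holds). Time passes only in rows, so rows that repeat a pose let the fingers close. It gives the time, the measured TCP pose, the force and the opening at its end, in the units of the state.
- arm.read_state(): the state, without advancing time (a new reading comes with each control period).
- vision.get_image(name): name is "side" or "top" or "wrist"; returns (picture, depth): 400x640x3 uint8, blue, green, red; 400x640 float32, m along the optical axis (not along the pixel's ray), 0 where there is no reading.
- vision.camera_model(name): a dict with "fx", "fy", "cx", "cy" (pixels), "xyz" and "orientation" of the camera in the world; the wrist camera has in their place "tool_from_camera" (4x4, takes a point from camera to tool coordinates, whose origin is the TCP and whose axes are the flange's). Camera axes: x right, y down, z forward; pixel columns grow to the right and rows downward; lengths in m; the calibration is good to about 2 mm. The wrist camera is an equidistant fisheye: a pixel r from the principal point sees the ray r / f radians off the axis. A picture is of the moment at which its call begins: read the wrist's pose just before it. camera_model takes no time and is no camera call.
- order.job_done(): hands the job in, once; it reports no verdict.
The state is a dict: "time_s": time; "joints": joint angles; "qvel": joint speeds; "effort": joint torques, N m; "eef_pos": TCP position; "orientation": TCP orientation; "wrist_force": force on the tool from outside, world axes, zero at the start; "ft_torque": the same for the moment, N m; "gripper_width": opening from 0.0 (shut) to 1.0 (fully open).
Only numpy, scipy, OpenCV 4.12 (cv2) and the standard library are available. Lean on these libraries where they do the work, as an engineer would, in place of code of your own. Each camera call takes 0.05 s, during which the arm holds its last target. There are 200 camera calls.

## Task

The square tube in the welding jig has to sit tight against the back stop for tacking: stand packing plates from the rack on edge in the gap between the tube's end plate and the front stop, one after another and flat against each other, until what is left is a space that the wedge can close. Then push the wedge, thin end down, between the last plate and the front stop until you feel it bite above the jig plate and the whole row is tight with the tube home against the back stop, and finish while still gripping the wedge and pressing it down firmly. Leave the plates you do not need in the rack and the other things on the bench where they are.

Things in the scene. Friction and masses are not known exactly. Their poses are not given: they have to be found in the camera images.
- jig: Welding jig: steel base plate 300 x 120 x 12 mm fixed on the bench, carrying both stops and the tube in one row. Origin: centre of its underside; x runs along the 300 mm length (the row's centre line) from the front stop to the back stop, z up. Plate top 12 mm above the origin. Friction between the steel parts about 0.25.
- back_stop: Fixed steel angle stop with gusset on the jig, 50 wide, 75 mm high. Origin: middle of the foot of its working face, on the plate top; the face looks along the jig's -x, 115 mm along +x from the jig's origin.
- front_stop: Steel angle stop bolted to the jig, fixed in a run but elsewhere along the row each time; 50 wide, 60 mm high, 10 thick. Origin: foot of its working face, middle, on the plate top; the face looks along the jig's +x to the tube, its foot runs 70 mm along -x.
- work: Workpiece, loose on the jig plate: square tube stub 50 x 50, 90 mm long with its 70 mm high, 8 mm thick end plate facing the front stop; pipe socket on top, 72 mm high in all; 0.6 to 0.95 kg. Origin: centre of its underside, 45 mm from either end; x as the jig's. Starts 1 to 6 mm short of the back stop; home when its origin is 70 mm along the jig's +x.
- wedge: Aluminium wedge standing thin end down in the rack's widest slot: 60 wide (y), 10 mm thick (x) at the toe, growing evenly on both faces to 34 mm at 80 mm height, then an 8 mm head slab 38 thick. 0.32 kg. Origin: centre of the toe. Taken by its side faces, 60 mm apart. Bites well in 15 to 26 mm left between last plate and front stop (tube home); over 28 mm it drops to the plate.
- rack: Steel rack fixed on the bench: floor plate 220 x 80 x 8 mm with upright dividers 46 mm wide that rise 20 mm above its floor. Origin: centre of its underside; x along the 220 mm length. Slots for the plates at x = 83, 57, 31 and 5 mm, for the wedge at x = -60 mm.
- packer0: Steel packing plate, 10 mm thick (x), 60 mm wide (y), 60 mm high (z), 0.28 kg, standing on edge in a slot of the rack. Origin: centre of its lower edge face. Taken from above by its two side faces 60 mm apart. All four plates are alike. Finger pads wider than 10 mm overlap the edges of the next plate in the row, unless they hold the plate off-centre, towards its free side.
- packer1: Steel packing plate, 10 mm thick (x), 60 mm wide (y), 60 mm high (z), 0.28 kg, standing on edge in a slot of the rack. Origin: centre of its lower edge face. Taken from above by its two side faces 60 mm apart. All four plates are alike. Finger pads wider than 10 mm overlap the edges of the next plate in the row, unless they hold the plate off-centre, towards its free side.
- packer2: Steel packing plate, 10 mm thick (x), 60 mm wide (y), 60 mm high (z), 0.28 kg, standing on edge in a slot of the rack. Origin: centre of its lower edge face. Taken from above by its two side faces 60 mm apart. All four plates are alike. Finger pads wider than 10 mm overlap the edges of the next plate in the row, unless they hold the plate off-centre, towards its free side.
- packer3: Steel packing plate, 10 mm thick (x), 60 mm wide (y), 60 mm high (z), 0.28 kg, standing on edge in a slot of the rack. Origin: centre of its lower edge face. Taken from above by its two side faces 60 mm apart. All four plates are alike. Finger pads wider than 10 mm overlap the edges of the next plate in the row, unless they hold the plate off-centre, towards its free side.
- chipping_hammer: bystander: chipping hammer, about 270 mm long, lying on the bench; origin under the middle of its shaft
- wire_brush: bystander: wire brush with wooden back, 270 mm long; origin under its middle
- try_square: bystander: engineer's square, stock 110 mm, blade 150 mm; origin at the outer corner
- angle_offcut: bystander: piece of angle iron 130 x 40 x 41 mm; origin under its middle
- soapstone_holder: bystander: flat marking-stone holder 140 x 13 x 10 mm lying between jig and rack; origin under its middle
- tip_tin: bystander: round tin 72 mm wide, 45 mm high with torch parts; origin under its middle
Mind the look-alikes: they are no part of the job. Leave any blue or brown look-alike of the packer1 alone.

How it is judged:
By the outcome, as a careful person would: the job done as asked, in the order asked, and still so for the second after the job is handed in, while the arm keeps its last pose, push and grip.
It also fails if it takes over 72 s, if anything falls off the work surface, if the arm or the gripper's body presses on something with over 40 N, if the wrist force passes 120 N, or if a joint passes its speed limit or range.

## Working session

There is one attempt and no reset: what is moved stays moved. The work goes in short steps, Python scripts to look and compute and a shell command to move; the robot and the scene stay as the last step left them, time stands still between calls to the robot, and variables do not carry over. Pictures are saved under pics/ and viewed, about 8 in all and at most 12, crops included, and the job is handed in when it is done.

```bash
ls; mkdir -p pics; python3 - <<'E'
from workcell import arm,vision
import cv2,numpy as np
print(arm.read_state())
for n in("top","side"):
    print(n,vision.camera_model(n)); im,d=vision.get_image(n); cv2.imwrite(f"pics/{n}0.png",im); np.save(f"pics/{n}0.npy",d)
E
```

```text
pics
{'time_s': 0.0, 'joints': array([-1.14388913,  0.32178049, -0.07006186,  1.4516795 ,  0.02258902,
        1.37074815, -0.05691459]), 'qvel': array([-1.09217078e-03, -2.24743995e-04, -3.51339767e-04,  2.77464752e-04,
        2.60433147e-05, -2.59691550e-04, -6.46390140e-05]), 'effort': array([ 6.15458430e-05, -4.91287315e+01, -4.03723642e-01, -3.12531531e+01,
       -6.38803001e-02,  4.33986972e-02,  1.63577861e-04]), 'eef_pos': array([0.26060731, 0.59488243, 0.22148665]), 'orientation': array([ 2.04944903e-01,  9.78773084e-01, -9.03517976e-04, -1.41634448e-04]), 'wrist_force': array([ 0.65738643,  0.58073366, -0.26117438]), 'ft_torque': array([ 0.02582695,  0.014006  , -0.01722878]), 'gripper_width': 1.0006553565387943}
top {'fx': 498.48181105888585, 'fy': 498.48181105888585, 'cx': 319.02645126087157, 'cy': 197.21841652510105, 'xyz': array([ 0.35243563, -0.03873284,  1.22347177]), 'orientation': array([-0.69766006,  0.71372596, -0.03651692,  0.05032115])}
side {'fx': 500.6393661412212, 'fy': 500.6393661412212, 'cx': 319.8661787557638, 'cy': 196.13081804008462, 'xyz': array([ 0.09609534, -0.84223772,  0.94096558]), 'orientation': array([ 0.89540377, -0.21858194,  0.0924481 , -0.3767325 ])}
```

View pics/top0.png

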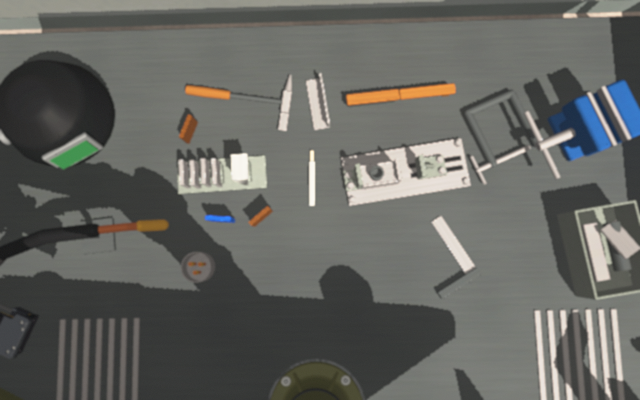

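View pics/side0.png

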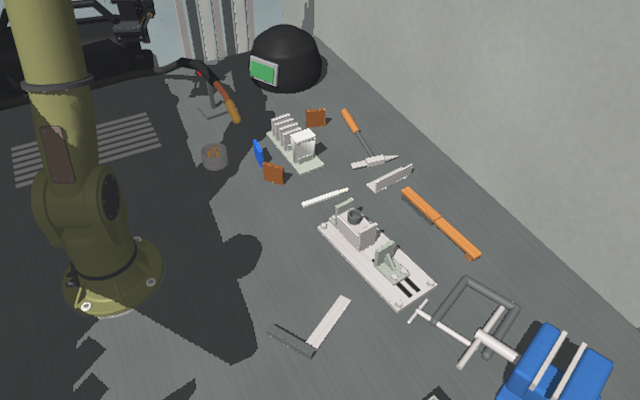

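The top view shows the rack plates at about (183–220,172) and the wedge at (239,167). The jig is at (343–470,172), with the tube at (375,172) and the front stop with its slotted foot at (435,166) on the right, so jig +x points to image left (world +y). Things that could be mistaken for a packer: brown plates at (187,127) and (260,215), a blue plate at (218,218), the light angle offcut at (317,103), and the soapstone holder at (312,178). The right ones are the four grey plates standing in the rack.

```bash
cat > h.py <<'E'
import numpy as np,cv2
from scipy.spatial.transform import Rotation as R
from workcell import arm,vision
def cloud(n,d):
    m=vision.camera_model(n); v,u=np.mgrid[:400,:640]
    p=np.stack([(u-m['cx'])/m['fx']*d,(v-m['cy'])/m['fy']*d,d],-1)
    P=p@R.from_quat(m['orientation']).as_matrix().T+m['xyz']; P[d==0]=np.nan; return P
def comps(P,lo,hi,box,minn=6):
    z=P[...,2]; m=(z>lo)&(z<hi)&(P[...,0]>box[0])&(P[...,0]<box[1])&(P[...,1]>box[2])&(P[...,1]<box[3])
    n,l,s,c=cv2.connectedComponentsWithStats(m.astype(np.uint8),connectivity=4)
    for i in range(1,n):
        if s[i,4]<minn: continue
        q=P[l==i]; r=cv2.minAreaRect((q[:,:2]*1000).astype(np.float32))
        print(c[i].round(0),s[i,4],'mean',(q.mean(0)*1000).round(1),'rect',np.round(r[0],1),np.round(r[1],1),round(r[2],1))
E
python3 - <<'E'
from h import *
for n in("top","side"):
    d=np.load(f"pics/{n}0.npy");P=cloud(n,d)
    print(n);rk=(.30,.55,.08,.36);jg=(.3,.55,-.42,-.05)
    for nm,lo,hi,b in(("bench",-.01,.005,(.3,.4,-.05,.05)),("packtop",.061,.074,rk),("wedgetop",.088,.104,rk),("rackfloor",.004,.014,rk),("jigplate",.007,.018,jg),("tops60",.068,.074,jg),("tops",.076,.092,jg),("tube",.056,.066,jg)):
        print(nm);comps(P,lo,hi,b,15)
a=cv2.imread("pics/top0.png")
A=cv2.resize(a[140:205,165:280],None,fx=5.2,fy=5.2,interpolation=2);B=cv2.resize(a[130:210,335:475],None,fx=4.27,fy=4.27,interpolation=2)
w=min(A.shape[1],B.shape[1],598);s=cv2.imread("pics/side0.png")
C=cv2.resize(s[105:180,255:330],(200,200));D=cv2.resize(s[190:310,310:440],(397,366))
cv2.imwrite("pics/crop1.png",cv2.resize(np.vstack([A[:,:w],B[:,:w]]),(600,590)))
cv2.imwrite("pics/crop2.png",np.hstack([cv2.resize(s[105:180,250:330],(400,375)),cv2.resize(s[190:310,310:440],(400,375))]))
E
```

```text
top
bench
[314. 260.] 1675 mean [349.8   0.   -0.7] rect [349.9   0. ] [99.9 99.7] 90.0
packtop
[204. 180.] 31 mean [542.2 253.   66.9] rect [542.7 253.1] [ 9.1 15. ] 84.9
[215. 180.] 33 mean [541.5 227.   67.4] rect [542.  226.9] [16.5  9.9] 4.2
[182. 181.] 37 mean [541.4 304.9  67. ] rect [541.  305.1] [17.2 11. ] 4.2
[193. 182.] 40 mean [540.1 278.9  67. ] rect [540.5 279.1] [18.3 10.9] 8.8
wedgetop
[240. 177.] 90 mean [543.2 163.3  94.8] rect [543.8 162.9] [12.4 37.8] 2.1
[157. 225.] 76 mean [437.5 352.4  94.1] rect [437.6 350.5] [23.2 19.1] 1.3
rackfloor
[223. 187.] 576 mean [534.8 219.4   7.9] rect [535.4 222.3] [ 28.6 221.3] 0.1
[191. 260.] 17 mean [356.3 298.4   6.6] rect [354.4 297.7] [16.6  9.5] 42.3
[206. 267.] 30 mean [338.5 260.6   6.2] rect [338.9 261. ] [19.4 12.5] 2.9
[204. 276.] 15 mean [317.  267.5   5.2] rect [318.4 266.9] [ 5.3 18.3] 44.6
[195. 277.] 23 mean [315.2 288.5   6.1] rect [315.4 288.8] [14.9  9.7] 88.3
jigplate
[482. 178.] 27 mean [ 540.  -414.7   14.2] rect [ 539.6 -416.2] [22.8  7.7] 24.7
[408. 188.] 1698 mean [ 519.7 -235.    11.4] rect [ 526.1 -235.
[... 1611 characters left out ...]
] rect [ 338.7 -363.3] [96.  28.7] 30.5
tops60
[338. 211.] 15 mean [ 522.5 -119.4   71.2] rect [ 523.5 -119.6] [ 6.3 17.8] 74.4
[353. 222.] 21 mean [ 537.  -165.8   71.1] rect [ 536.7 -165.4] [ 5.3 23.9] 55.9
[378. 250.] 25 mean [ 543.5 -266.2   71.1] rect [ 543.4 -265.4] [12.9 11. ] 1.7
tops
[341. 205.] 79 mean [ 531.6 -116.2   83.5] rect [ 532.4 -115. ] [35.6 12. ] 7.3
[352. 216.] 63 mean [ 537.7 -156.3   80.8] rect [ 538.6 -154.6] [21.8 33.1] 0.1
[363. 231.] 37 mean [ 537.3 -207.5   80.3] rect [ 537.1 -207.8] [21.9 10.3] 9.6
tube
[350. 224.] 279 mean [ 531.3 -161.3   60.9] rect [ 533.  -163.6] [33.2 97.7] 1.5
[377. 254.] 19 mean [ 540.6 -268.7   62. ] rect [ 540.8 -269.8] [ 9.3 13.8] 52.2
```

View pics/crop1.png

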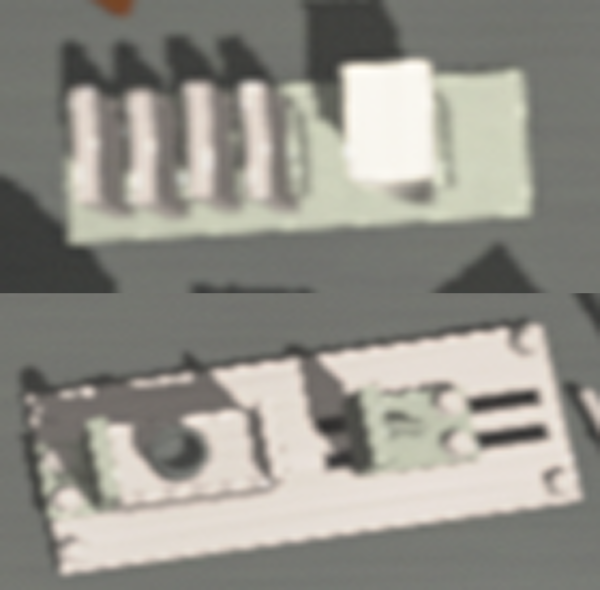

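The crop confirms four grey plates and the white wedge in the rack. The tube sits left on the jig near its back stop and the front stop is to the right. My box cut off at x=0.55, so I'll refit with wider bounds.

```bash
python3 - <<'E'
from h import *
for n in("top","side"):
    d=np.load(f"pics/{n}0.npy");P=cloud(n,d)
    print(n);rk=(.48,.66,.08,.34);jg=(.44,.68,-.40,-.06)
    for nm,lo,hi,b in(("packtop",.061,.074,rk),("wedgetop",.088,.104,rk),("rackfloor",.004,.014,rk),("jigplate",.007,.017,jg),("tops60",.067,.0755,jg),("tops",.076,.092,jg),("tube",.056,.066,jg)):
        print(nm);comps(P,lo,hi,b,22)
E
```

```text
top
packtop
[204. 171.] 115 mean [565.  254.1  67. ] rect [564.7 254.8] [59.  11.4] 1.9
[214. 171.] 120 mean [564.1 228.1  67.2] rect [563.5 228.3] [59.6 10.6] 4.5
[182. 172.] 124 mean [562.9 306.1  67. ] rect [563.  306.5] [61.1 11.1] 3.8
[193. 173.] 124 mean [561.  279.8  67.4] rect [561.7 280.4] [60.1 11.4] 3.5
wedgetop
[240. 167.] 431 mean [567.  163.3  95.1] rect [567.9 163.9] [60.7 38.3] 2.1
rackfloor
[234. 178.] 1118 mean [557.  192.3   7.8] rect [564.6 223.6] [ 83.3 221.4] 4.3
[178. 170.] 24 mean [579.3 332.1   7.4] rect [581.1 332.4] [37.8  4.1] 3.6
jigplate
[413. 171.] 3695 mean [ 560.9 -247.7   11.3] rect [ 560.9 -230.9] [120.4 300.9] 7.9
[473. 160.] 27 mean [ 586.  -396.    13.5] rect [ 584.5 -397. ] [23.4  6.6] 19.1
tops60
[423. 166.] 79 mean [ 563.9 -262.2   70.8] rect [ 564.4 -261.5] [47.5 10.8] 7.0
tops
[398. 170.] 81 mean [ 554.1 -203.4   81.1] rect [ 554.6 -203.7] [49.7  8.3] 6.5
[359. 175.] 100 mean [ 543.7 -112.    85.7] rect [ 544.5 -112.1] [50.3 10.2] 8.1
[377. 172.] 92 mean [ 548.2 -153.4   82.5] rect [ 547.8 -153.2] [31.4 32.6] 42.3
tube
[380. 174.] 540 mean [
[... 995 characters left out ...]
4   71. ] rect [ 551.6 -146.2] [ 8.9 19.6] 48.8
[354. 221.] 37 mean [ 539.1 -164.9   71.4] rect [ 539.6 -162.9] [12.9 31.1] 58.2
[367. 232.] 46 mean [ 548.5 -208.1   70.9] rect [ 551.3 -208.3] [50.9  6.9] 1.6
[384. 247.] 92 mean [ 561.1 -263.9   70.7] rect [ 561.9 -263.3] [51.3 11.4] 8.6
tops
[344. 204.] 113 mean [ 539.6 -115.2   83.5] rect [ 540.2 -114.2] [51.4 12.3] 7.3
[354. 215.] 100 mean [ 544.3 -154.7   80.9] rect [ 544.8 -153.8] [36. 33.] 76.4
[367. 228.] 77 mean [ 550.4 -205.7   80.2] rect [ 551.3 -205.6] [50.8 10.4] 9.0
tube
[354. 224.] 389 mean [ 540.  -164.4   61. ] rect [ 544.9 -161.4] [52.2 99.8] 8.3
[384. 251.] 53 mean [ 558.3 -267.5   61. ] rect [ 562.  -263.9] [51.4 10.8] 8.5
```

Both views agree. The jig centre is (561,-231), and its +x runs at 97.9° in world. The home face is at jig x=+25 and the front stop face at about -26, so the gap is about 51 mm. That takes 3 plates and leaves about 21 mm for the wedge. Next I move above the outermost plate (slot x=83), offset 5 mm towards its free side.

```bash
python3 -m handwheel '[[[2,-2,1.5,-1.4,1],[3,-3,1.5,-2.8,1],[5,-5,1.5,-4.2,1],[6,-6,1.5,-5.6,1],[7,-7,1.5,-7,1],[8,-8,1.5,-8.4,1],[9,-9,1.5,-9.8,1],[10,-9.8,1.5,-10.4,1]]]' 60; python3 -m handwheel '[[[0,0,0,0,1],[0,0,0,0,1]]]'; python3 - <<'E'
from h import *
s=arm.read_state();print(s);Rm=R.from_quat(s['orientation']).as_matrix();print('jaw',np.degrees(np.arctan2(Rm[1,1],Rm[0,1])),Rm[:,2])
E
```

```text
time_s: 0.9
eef_pos: [0.541, 0.3181, 0.2674]
orientation: [0.684, 0.73, -0.0, -0.0]
wrist_force: [0.6, -0.0, -0.8]
gripper_width: 0.999
time_s: 1.1
eef_pos: [0.5409, 0.3183, 0.2668]
orientation: [0.684, 0.73, -0.001, -0.0]
wrist_force: [-0.6, 1.3, -0.0]
gripper_width: 0.998
{'time_s': 1.1, 'joints': array([-0.79240696,  0.25797653,  0.26929355,  1.45303994, -0.0682553 ,
        1.44086052, -0.45706821]), 'qvel': array([-0.03782874, -0.00619851, -0.05341367,  0.00588563, -0.01493378,
        0.00314216, -0.00065601]), 'effort': array([ 2.42584281e+00, -4.49896252e+01,  4.47303370e+00, -3.17298746e+01,
        3.25041069e-01, -2.76677212e-02,  6.31604256e-03]), 'eef_pos': array([0.54092794, 0.31825646, 0.26682452]), 'orientation': array([ 6.83529519e-01,  7.29922664e-01, -5.48745483e-04, -3.18312837e-05]), 'wrist_force': array([-0.60174031,  1.27269026, -0.03855188]), 'ft_torque': array([-0.0442592 ,  0.07967419, -0.03079957]), 'gripper_width': 0.9981733178134206}
jaw 3.7598235701262253 [-7.96636223e-04 -7.57568286e-04 -9.99999396e-01]
```

```bash
python3 -m handwheel '[[[0.68,-0.57,-1.5,0,1],[0.68,-0.57,-3,0,1],[0.68,-0.57,-4.5,0,1],[0.68,-0.57,-5,0,1],[0.68,-0.57,-5,0,1]]]' 60; python3 - <<'E'
from h import *
m=vision.camera_model("wrist");print({k:np.round(v,3) for k,v in m.items()})
s=arm.read_state();print(s['eef_pos'])
im,d=vision.get_image("wrist");cv2.imwrite("pics/w1.png",im)
E
```

```text
time_s: 1.6
eef_pos: [0.5578, 0.3037, 0.1149]
orientation: [0.681, 0.732, -0.003, -0.001]
wrist_force: [0.2, 0.0, 0.5]
gripper_width: 1.002
{'fx': np.float64(309.707), 'fy': np.float64(309.707), 'cx': np.float64(313.227), 'cy': np.float64(198.302), 'tool_from_camera': array([[ 0.   , -0.952, -0.306,  0.084],
       [ 1.   , -0.   ,  0.   ,  0.   ],
       [-0.   , -0.306,  0.952, -0.161],
       [ 0.   ,  0.   ,  0.   ,  1.   ]])}
[0.55777965 0.30368036 0.1148877 ]
```

View pics/w1.png

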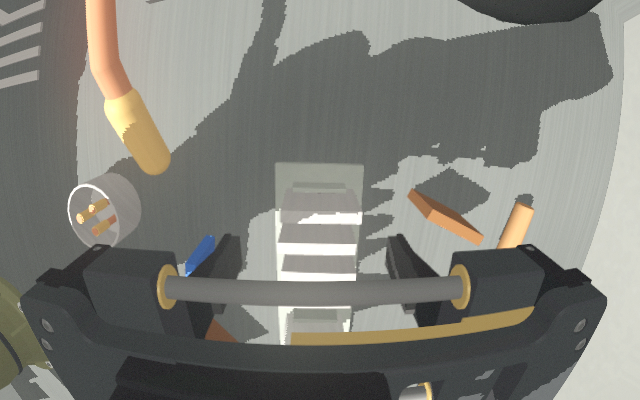

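The wrist view shows the outermost plate's top at about (320,206), centred between the fingertips at (222,270) and (410,270). I'll measure it with the wrist depth.

```bash
cat >> h.py <<'E'
def wcloud():
    m=vision.camera_model("wrist"); s=arm.read_state(); im,d=vision.get_image("wrist")
    v,u=np.mgrid[:400,:640]; a=(u-m['cx'])/m['fx']; b=(v-m['cy'])/m['fy']; th=np.hypot(a,b)+1e-9
    k=np.tan(th)/th; p=np.stack([a*k*d,b*k*d,d],-1)
    T=m['tool_from_camera']; p=p@T[:3,:3].T+T[:3,3]
    P=p@R.from_quat(s['orientation']).as_matrix().T+s['eef_pos']; P[(d==0)|(th>1.4)]=np.nan
    return im,P
def jaw():
    s=arm.read_state();M=R.from_quat(s['orientation']).as_matrix();return np.degrees(np.arctan2(M[1,1],M[0,1]))
E
python3 - <<'E'
from h import *
im,P=wcloud(); s=arm.read_state(); print(s['eef_pos'],jaw())
comps(P,.060,.076,(.48,.66,.2,.34),40)
comps(P,-.01,.004,(.48,.66,.3,.5),400)
E
```

```text
[0.56104136 0.30453926 0.11947058] 4.047024130684455
[318. 214.] 1271 mean [563.4 307.9  66.1] rect [563.2 306.8] [59.6 11.4] 3.2
[313. 246.] 1193 mean [561.5 281.9  65.9] rect [561.9 281.1] [60.1 11.5] 4.3
[315. 274.] 1000 mean [564.6 256.7  65.8] rect [565.7 255.5] [59.8 11.1] 3.2
[332.  90.] 35183 mean [570.4 401.4  -1. ] rect [570.  399.9] [180.  199.8] 0.0
```

```bash
python3 -m handwheel '[[[0,0,0,0,1],[0,0,0,0,1],[0,0,0,0,1]]]'
```

```text
time_s: 2.0
eef_pos: [0.5613, 0.3034, 0.1192]
orientation: [0.682, 0.731, 0.001, 0.0]
wrist_force: [0.6, 0.7, 0.6]
gripper_width: 0.999
```

```bash
python3 -m handwheel '[[[0.05,-0.05,-1,0,1],[0.05,-0.05,-2,0,1],[0.05,-0.05,-2.7,0,1],[0.05,-0.05,-2.97,0,1],[0.05,-0.05,-2.97,0,1],[0.05,-0.05,-2.97,0,1]]]'; python3 -m handwheel '[[[0,0,0,0,0.6],[0,0,0,0,0.6],[0,0,0,0,0.6],[0,0,0,0,0.6],[0,0,0,0,0.6]]]' 40;python3 -m handwheel '[[[0,0,0,0,0.6],[0,0,0,0,0.6],[0,0,0,0,0.6]]]'
```

```text
time_s: 2.6
eef_pos: [0.563, 0.3018, 0.0297]
orientation: [0.682, 0.731, 0.001, 0.0]
wrist_force: [0.0, 0.6, 0.2]
gripper_width: 1.0
time_s: 3.1
eef_pos: [0.5623, 0.3015, 0.0288]
orientation: [0.682, 0.731, 0.0, 0.0]
wrist_force: [-0.8, 0.1, 1.4]
gripper_width: 0.684
time_s: 3.4
eef_pos: [0.5623, 0.3015, 0.0288]
orientation: [0.682, 0.731, 0.0, 0.0]
wrist_force: [-0.0, 0.2, 3.4]
gripper_width: 0.685
```

```bash
python3 -m handwheel '[[[0,0,1,0,0.6],[0,0,2.5,0,0.6],[0,0,4,0,0.6],[0,-1,4,0.2,0.6],[0,-2.5,4,0.64,0.6],[0,-4,4,0.64,0.6],[0,-5.6,4,0.64,0.6],[0,-7.2,4,0.64,0.6]]]'; python3 -m handwheel '[[[0,-1.6,0,0,0.6],[0,-3.2,0,0,0.6],[0,-4.8,0,0,0.6],[0,-6.4,0,0,0.6],[0,-8,0,0,0.6],[-0.1,-9.4,0,0,0.6],[-0.1,-10,0,0,0.6],[-0.1,-10,0,0,0.6]]]';python3 -m handwheel '[[[0,0,0,0,0.6],[0,0,0,0,0.6]]]'; python3 - <<'E'
from h import *
im,P=wcloud(); s=arm.read_state(); print(s['eef_pos'],jaw(),s['gripper_width'])
cv2.imwrite("pics/w2.png",im)
comps(P,.066,.0755,(.48,.66,-.35,-.06),60)
comps(P,.0756,.092,(.48,.66,-.35,-.06),60)
comps(P,.005,.018,(.44,.7,-.4,-.06),300)
E
```

```text
time_s: 4.2
eef_pos: [0.5609, 0.0835, 0.1473]
orientation: [0.657, 0.754, -0.001, -0.0]
wrist_force: [1.4, -0.0, -1.9]
gripper_width: 0.686
time_s: 5.0
eef_pos: [0.5569, -0.2193, 0.1475]
orientation: [0.66, 0.751, -0.001, -0.0]
wrist_force: [-0.5, 0.3, -2.5]
gripper_width: 0.684
time_s: 5.2
eef_pos: [0.5591, -0.2124, 0.1476]
orientation: [0.657, 0.754, 0.0, -0.001]
wrist_force: [0.2, 0.2, -3.3]
gripper_width: 0.685
[ 0.55925979 -0.21240236  0.14785081] 7.9540948662902125 0.6859056356560577
[311. 147.] 62 mean [ 550.4 -163.5   70.5] rect [ 550.3 -162.8] [19.5  5.9] 9.9
[311. 192.] 224 mean [ 555.7 -200.1   70.3] rect [ 554.8 -200.2] [49.3  1.6] 7.1
[312.  79.] 1040 mean [ 544.6 -112.8   85.5] rect [ 544.6 -112.7] [50.  10.7] 8.0
[310. 135.] 856 mean [ 548.7 -153.4   82.4] rect [ 548.6 -153.6] [32.3 33. ] 8.4
[309. 200.] 721 mean [ 554.7 -203.3   80.5] rect [ 555.1 -203.7] [49.4  8.4] 7.6
[315. 147.] 10768 mean [ 555.1 -172.3   11. ] rect [ 553.6 -174.2] [121.1 185.8] 8.0
[313. 313.] 1238 mean [ 580.9 -367.9   11.2] rect [ 581.2 -369.3] [120.3  24.3] 7.9
```

View pics/w2.png

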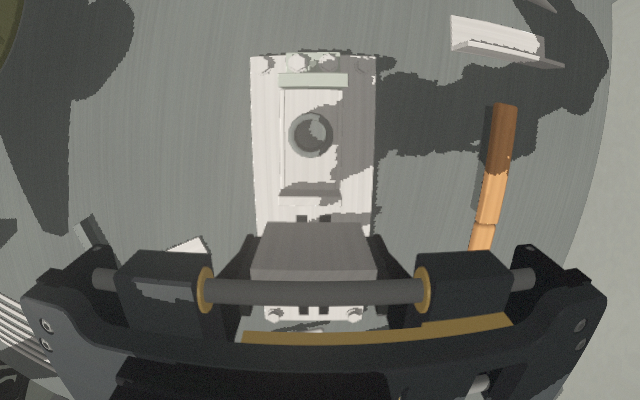

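The wrist view shows the held plate at (312,250), with the end plate ahead at (309,190) and the tube, socket and back stop beyond it. Nothing obstructs the way down. Lowering now.

```bash
python3 -m handwheel '[[[0,-0.27,0,0,0.6],[0,-0.27,-1,0,0.6],[0,-0.27,-2,0,0.6],[0,-0.27,-2.9,0,0.6],[0,-0.27,-3.5,0,0.6],[0,-0.27,-3.75,0,0.6],[0,-0.27,-3.75,0,0.6]]]';python3 -m handwheel '[[[0,0,-0.05,0,0.6],[0,0,-0.05,0,0.6],[0,0,-0.05,0,0.6]]]'
```

```text
time_s: 5.95
eef_pos: [0.5584, -0.2224, 0.035]
orientation: [0.657, 0.754, -0.001, -0.001]
wrist_force: [-0.1, 0.6, -1.8]
gripper_width: 0.683
time_s: 6.25
eef_pos: [0.5598, -0.223, 0.0355]
orientation: [0.657, 0.754, 0.0, 0.001]
wrist_force: [-0.6, -0.1, -2.6]
gripper_width: 0.687
```

```bash
python3 -m handwheel '[[[0,0,-0.06,0,0.6],[0,0,-0.06,0,0.6]]]';python3 -m handwheel '[[[0,0,-0.04,0,0.6],[0,0,-0.04,0,0.6]]]';python3 -m handwheel '[[[-0.01,0.06,0,0,0.6],[-0.02,0.12,0,0,0.6],[-0.03,0.18,0,0,0.6],[-0.03,0.21,0,0,0.6],[-0.03,0.21,0,0,0.6]]]';python3 -m handwheel '[[[0,0.03,0,0,0.6],[0,0.03,0,0,0.6]]]'
```

```text
time_s: 6.45
eef_pos: [0.5591, -0.2227, 0.0328]
orientation: [0.657, 0.754, 0.0, 0.0]
wrist_force: [0.3, 0.1, -1.6]
gripper_width: 0.685
time_s: 6.65
eef_pos: [0.5596, -0.223, 0.0327]
orientation: [0.657, 0.753, 0.0, 0.0]
wrist_force: [-1.6, 0.4, 4.3]
gripper_width: 0.685
time_s: 7.15
eef_pos: [0.5593, -0.2177, 0.0328]
orientation: [0.658, 0.753, 0.0, 0.002]
wrist_force: [0.0, -1.5, 5.8]
gripper_width: 0.681
time_s: 7.35
eef_pos: [0.5593, -0.2173, 0.0327]
orientation: [0.658, 0.753, 0.0, 0.002]
wrist_force: [0.1, -3.3, 5.6]
gripper_width: 0.683
```

```bash
python3 -m handwheel '[[[-0.01,0.05,0,0,0.6],[-0.01,0.05,0,0,0.6]]]';python3 -m handwheel '[[[-0.01,0.05,0,0,0.6],[-0.01,0.05,0,0,0.6]]]'; python3 -m handwheel '[[[0,0.05,0,0,0.6],[0,0.05,0,0,0.6],[0,0.05,0,0,0.6]]]'
```

```text
time_s: 7.55
eef_pos: [0.5592, -0.217, 0.0328]
orientation: [0.658, 0.753, -0.0, 0.003]
wrist_force: [1.0, -5.4, 3.6]
gripper_width: 0.685
time_s: 7.75
eef_pos: [0.5592, -0.217, 0.0328]
orientation: [0.658, 0.753, -0.001, 0.004]
wrist_force: [3.6, -9.2, 2.1]
gripper_width: 0.682
time_s: 8.05
eef_pos: [0.5592, -0.217, 0.0329]
orientation: [0.658, 0.753, -0.001, 0.005]
wrist_force: [3.7, -11.4, 0.7]
gripper_width: 0.681
```

```bash
python3 -m handwheel '[[[0.02,-0.13,0,0,0.6],[0.02,-0.13,0,0,0.6],[0.02,-0.13,0,0,1],[0.02,-0.13,0,0,1],[0.02,-0.13,0,0,1],[0.02,-0.13,0,0,1],[0.02,-0.13,0,0,1]]]';python3 -m handwheel '[[[0,0,1,0,1],[0,0,2.4,0,1],[0,0,3.8,0,1],[0,0,3.8,0,1],[0,0,3.8,0,1]]]'; python3 - <<'E'
from h import *
im,P=wcloud(); s=arm.read_state(); print(s['eef_pos'],jaw(),s['gripper_width'])
cv2.imwrite("pics/w3.png",im)
comps(P,.064,.0755,(.48,.66,-.35,-.06),60)
comps(P,.0756,.092,(.48,.66,-.35,-.06),60)
E
```

```text
time_s: 8.75
eef_pos: [0.5579, -0.2145, 0.031]
orientation: [0.657, 0.754, -0.0, -0.0]
wrist_force: [-0.3, 0.2, -1.0]
gripper_width: 0.98
time_s: 9.25
eef_pos: [0.5587, -0.2149, 0.1464]
orientation: [0.657, 0.754, 0.001, 0.001]
wrist_force: [0.6, -0.1, -0.0]
gripper_width: 1.003
[ 0.5577827  -0.21452097  0.14489167] 7.8025499021826485 0.9967676811859639
[311. 130.] 727 mean [ 548.9 -153.6   65.7] rect [ 548.6 -153.2] [23.9 22.9] 8.2
[308. 188.] 251 mean [ 552.8 -199.5   69.2] rect [ 554.5 -199.2] [49.5  1.5] 7.6
[317. 205.] 588 mean [ 561.6 -212.5   70.7] rect [ 559. -212.] [59.7 10.8] 7.8
[314. 258.] 752 mean [ 566.2 -261.    70.1] rect [ 566.2 -261.9] [49.2 11. ] 8.5
[312.  76.] 997 mean [ 544.5 -112.9   85.7] rect [ 544.5 -112.6] [50.3 10. ] 8.7
[310. 131.] 847 mean [ 548.5 -152.7   82.5] rect [ 548.6 -152.5] [32.8 33.2] 7.5
[310. 196.] 774 mean [ 554.9 -202.7   80.4] rect [ 555.  -203.1] [49.7  9.2] 7.4
```

```bash
python3 -m handwheel '[[[0,1.5,0,0,1],[0,3,0,0,1],[0,4.6,0,-0.3,1],[0,6.2,0,-0.65,1],[0,7.8,0,-0.65,1],[0,9.4,0,-0.65,1],[0.13,11,0,-0.65,1],[0.13,12.6,0,-0.65,1]]]';python3 -m handwheel '[[[0,1.6,0,0,1],[0,3,0,0,1],[0,3.72,0,0,1],[0,3.72,0,0,1],[0,3.72,0,0,1],[0,3.72,0,0,1],[0,3.72,0,0,1]]]'; python3 - <<'E'
from h import *
im,P=wcloud(); s=arm.read_state(); print(s['eef_pos'],jaw(),s['gripper_width'])
comps(P,.060,.076,(.48,.66,.2,.34),40)
E
```

```text
time_s: 10.1
eef_pos: [0.5607, 0.1647, 0.1433]
orientation: [0.683, 0.731, -0.001, -0.001]
wrist_force: [0.2, 0.2, -0.7]
gripper_width: 1.001
time_s: 10.8
eef_pos: [0.5623, 0.2725, 0.145]
orientation: [0.684, 0.73, -0.0, 0.0]
wrist_force: [0.3, -0.1, 0.8]
gripper_width: 0.997
[0.56236103 0.27283903 0.1452477 ] 3.7431293225858493 1.0033631725005796
[313. 196.] 1048 mean [561.9 281.4  66.4] rect [562.2 280.8] [59.8 11.1] 3.3
[315. 225.] 940 mean [565.  256.   66.2] rect [565.4 255.1] [60.4 10.7] 1.7
[312. 252.] 888 mean [564.2 230.2  66. ] rect [564.2 229.3] [60.2 10.9] 3.7
```

```bash
python3 -m handwheel '[[[0,0.08,-1,0,1],[0,0.08,-2.2,0,1],[0,0.08,-3.2,0,1],[0,0.08,-3.85,0,1],[0,0.08,-3.85,0,1],[0,0.08,-3.85,0,1],[0,0.08,-3.85,0,1]]]'; python3 -m handwheel '[[[0,0,0,0,0.6],[0,0,0,0,0.6],[0,0,0,0,0.6],[0,0,0,0,0.6],[0,0,0,0,0.6],[0,0,0,0,0.6],[0,0,0,0,0.6]]]' 40
```

```text
time_s: 11.55
eef_pos: [0.5634, 0.2773, 0.0317]
orientation: [0.683, 0.73, 0.001, 0.0]
wrist_force: [0.7, 0.3, 0.6]
gripper_width: 1.002
time_s: 12.25
eef_pos: [0.5621, 0.2771, 0.0301]
orientation: [0.683, 0.731, 0.0, 0.0]
wrist_force: [-0.8, -0.5, 1.7]
gripper_width: 0.684
```

```bash
python3 -m handwheel '[[[0,0,0,0,1],[0,0,0,0,1],[0,0,0,0,1],[0,-0.08,0,0,1],[0,-0.08,0,0,1],[0,-0.08,0,0,1]]]'; python3 -m handwheel '[[[0,0,0,0,0.6],[0,0,0,0,0.6],[0,0,0,0,0.6],[0,0,0,0,0.6],[0,0,0,0,0.6],[0,0,0,0,0.6]]]' 40
```

```text
time_s: 12.85
eef_pos: [0.562, 0.2744, 0.0298]
orientation: [0.683, 0.731, -0.0, 0.0]
wrist_force: [0.4, 0.4, 0.1]
gripper_width: 0.992
time_s: 13.45
eef_pos: [0.562, 0.2747, 0.0299]
orientation: [0.683, 0.731, 0.0, 0.0]
wrist_force: [-1.1, 0.3, 0.1]
gripper_width: 0.683
```

```bash
python3 -m handwheel '[[[0,0,1,0,0.6],[0,0,2.5,0,0.6],[0,0,3.8,0,0.6],[0,-1,3.8,0.2,0.6],[0,-2.5,3.8,0.68,0.6],[0,-4,3.8,0.68,0.6],[0,-5.6,3.8,0.68,0.6],[0,-7.2,3.8,0.68,0.6]]]'; python3 -m handwheel '[[[0,-1.6,0,0,0.6],[0,-3.2,0,0,0.6],[0,-4.8,0,0,0.6],[0,-6.4,0,0,0.6],[0,-8,0,0,0.6],[-0.03,-9.2,0,0,0.6],[-0.03,-9.68,0,0,0.6],[-0.03,-9.68,0,0,0.6]]]';python3 -m handwheel '[[[0,0,0,0,0.6],[0,0,0,0,0.6],[0,0,0,0,0.6]]]'
```

```text
time_s: 14.25
eef_pos: [0.5611, 0.0569, 0.1433]
orientation: [0.656, 0.755, -0.0, -0.0]
wrist_force: [1.1, -0.1, -3.0]
gripper_width: 0.682
time_s: 15.05
eef_pos: [0.5597, -0.2349, 0.1433]
orientation: [0.658, 0.753, -0.001, -0.0]
wrist_force: [0.9, 0.5, -3.3]
gripper_width: 0.688
time_s: 15.35
eef_pos: [0.5616, -0.2295, 0.1437]
orientation: [0.655, 0.756, 0.0, -0.0]
wrist_force: [0.2, 0.4, -3.0]
gripper_width: 0.688
```

```bash
python3 -m handwheel '[[[0,-0.07,-0.5,-0.03,0.6],[0,-0.07,-1.4,-0.03,0.6],[0,-0.07,-2.4,-0.03,0.6],[0,-0.07,-3.2,-0.03,0.6],[0,-0.07,-3.58,-0.03,0.6],[0,-0.07,-3.58,-0.03,0.6],[0,-0.07,-3.58,-0.03,0.6]]]';python3 -m handwheel '[[[0,0,-0.04,0,0.6],[0,0,-0.04,0,0.6],[0,0,-0.04,0,0.6]]]';python3 -m handwheel '[[[0,0,-0.04,0,0.6],[0,0,-0.04,0,0.6]]]'
```

```text
time_s: 16.05
eef_pos: [0.5614, -0.2339, 0.0366]
orientation: [0.657, 0.754, 0.0, 0.0]
wrist_force: [0.3, 1.3, -2.6]
gripper_width: 0.685
time_s: 16.35
eef_pos: [0.5614, -0.2338, 0.0357]
orientation: [0.657, 0.754, 0.0, 0.0]
wrist_force: [0.4, 0.1, -2.4]
gripper_width: 0.681
time_s: 16.55
eef_pos: [0.5611, -0.2338, 0.034]
orientation: [0.657, 0.754, 0.0, 0.0]
wrist_force: [0.1, -0.2, -1.4]
gripper_width: 0.684
```

```bash
python3 -m handwheel '[[[0,0,-0.02,0,0.6],[-0.01,0.06,-0.02,0,0.6],[-0.02,0.12,-0.02,0,0.6],[-0.02,0.16,-0.02,0,0.6],[-0.02,0.16,-0.02,0,0.6]]]';python3 -m handwheel '[[[-0.01,0.05,0,0,0.6],[-0.01,0.05,0,0,0.6]]]';python3 -m handwheel '[[[-0.01,0.05,0,0,0.6],[-0.01,0.05,0,0,0.6]]]';python3 -m handwheel '[[[-0.01,0.05,0,0,0.6],[-0.01,0.05,0,0,0.6]]]'
```

```text
time_s: 17.05
eef_pos: [0.5606, -0.2286, 0.0335]
orientation: [0.657, 0.754, 0.0, -0.0]
wrist_force: [0.5, -0.0, -2.0]
gripper_width: 0.679
time_s: 17.25
eef_pos: [0.5603, -0.228, 0.0336]
orientation: [0.657, 0.753, -0.0, 0.001]
wrist_force: [-0.1, -1.0, -3.0]
gripper_width: 0.686
time_s: 17.45
eef_pos: [0.5602, -0.2279, 0.0338]
orientation: [0.658, 0.753, -0.001, 0.001]
wrist_force: [1.8, -5.2, -4.0]
gripper_width: 0.685
time_s: 17.65
eef_pos: [0.56, -0.2279, 0.0341]
orientation: [0.658, 0.753, -0.001, 0.002]
wrist_force: [1.8, -6.5, -4.7]
gripper_width: 0.682
```

```bash
python3 -m handwheel '[[[0.01,-0.09,-0.03,0,0.6],[0.01,-0.09,-0.03,0,0.6],[0.01,-0.05,-0.03,0,0.6],[0.01,-0.08,-0.03,0,1],[0.01,-0.08,-0.03,0,1],[0.01,-0.08,-0.03,0,1],[0.01,-0.08,-0.03,0,1],[0.01,-0.08,-0.03,0,1]]]';python3 -m handwheel '[[[0,0,1,0,1],[0,0,2.4,0,1],[0,0,3.8,0,1],[0,0,3.8,0,1],[0,0,3.8,0,1],[0,0,3.8,0,1]]]'; python3 - <<'E'
from h import *
im,P=wcloud(); s=arm.read_state(); print(s['eef_pos'],jaw(),s['gripper_width'])
cv2.imwrite("pics/w4.png",im)
comps(P,.064,.0755,(.48,.66,-.35,-.06),60)
comps(P,.0756,.092,(.48,.66,-.35,-.06),60)
E
```

```text
time_s: 18.45
eef_pos: [0.56, -0.2264, 0.0325]
orientation: [0.657, 0.754, 0.0, -0.0]
wrist_force: [-0.8, -0.1, -0.4]
gripper_width: 0.98
time_s: 19.05
eef_pos: [0.5591, -0.2263, 0.1453]
orientation: [0.657, 0.754, -0.0, -0.001]
wrist_force: [-0.4, 0.2, -0.5]
gripper_width: 1.002
[ 0.55889864 -0.22628432  0.14489002] 7.801219640461246 1.000392554372774
[316.  69.] 131 mean [ 546.2 -117.3   70.1] rect [ 545.4 -117.5] [49.7  1.1] 8.0
[313. 115.] 734 mean [ 548.7 -153.1   65.8] rect [ 548.8 -153.1] [23.4 23.7] 26.5
[313. 175.] 226 mean [ 555.5 -199.3   70.3] rect [ 555.  -199.3] [48.6  1.4] 7.5
[316. 198.] 1578 mean [ 560.1 -217.7   70.9] rect [ 559.2 -216.9] [59.7 20.6] 7.3
[316. 247.] 755 mean [ 565.9 -260.9   70.1] rect [ 566.5 -261.8] [50.  10.7] 7.5
[314.  60.] 1080 mean [ 544.6 -112.9   85.5] rect [ 544.9 -112.6] [50.6 10.8] 8.0
[313. 116.] 887 mean [ 548.8 -152.9   82.5] rect [ 549.  -152.7] [33.3 32.9] 6.3
[312. 183.] 748 mean [ 554.8 -202.8   80.6] rect [ 555.1 -203. ] [50.3  8.2] 7.8
```

View pics/w4.png

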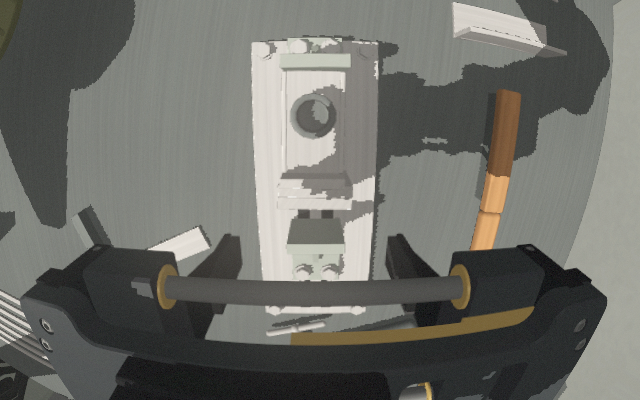

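The two plates stand flat together in front of the end plate at (316,190), and the front stop is at (316,235). The remaining gap is about 30 mm, so one more plate leaves about 20 mm.

```bash
python3 -m handwheel '[[[0,1.5,0,0,1],[0,3,0,0,1],[0,4.6,0,-0.3,1],[0,6.2,0,-0.67,1],[0,7.8,0,-0.67,1],[0,9.4,0,-0.67,1],[0.22,11,0,-0.67,1],[0.22,12.6,0,-0.67,1]]]';python3 -m handwheel '[[[0,1.6,0,0,1],[0,2.8,0,0,1],[0,3.25,0,0,1],[0,3.25,0,0,1],[0,3.25,0,0,1],[0,3.25,0,0,1],[0,3.25,0,0,1]]]'; python3 - <<'E'
from h import *
im,P=wcloud(); s=arm.read_state(); print(s['eef_pos'],jaw(),s['gripper_width'])
comps(P,.060,.076,(.48,.66,.2,.34),40)
E
python3 -m handwheel '[[[0,0.04,-1,0,1],[0,0.04,-2.2,0,1],[0,0.04,-2.6,0,1],[0,0.04,-2.6,0,1],[0,0.04,-2.6,0,1]]]'
```

```text
time_s: 19.9
eef_pos: [0.5658, 0.1528, 0.145]
orientation: [0.684, 0.73, -0.001, -0.0]
wrist_force: [0.4, -0.6, -0.3]
gripper_width: 1.0
time_s: 20.6
eef_pos: [0.567, 0.2461, 0.1466]
orientation: [0.685, 0.729, -0.0, 0.0]
wrist_force: [-0.1, -0.1, 1.1]
gripper_width: 0.996
[0.56698469 0.24662404 0.14678108] 3.6070225055113068 0.9987464006242623
[312. 195.] 996 mean [565.4 255.5  66.4] rect [564.9 254.6] [59.6 11.3] 2.6
[308. 224.] 990 mean [564.1 229.9  65.9] rect [564.3 229.2] [60.4 10.6] 3.7
time_s: 21.15
eef_pos: [0.5674, 0.2497, 0.0698]
orientation: [0.684, 0.73, 0.001, 0.0]
wrist_force: [-0.2, -0.2, -0.0]
gripper_width: 1.002
```

```bash
python3 -m handwheel '[[[-0.06,-0.03,-0.7,0,1],[-0.06,-0.03,-1.32,0,1],[-0.06,-0.03,-1.32,0,1],[-0.06,-0.03,-1.32,0,1],[-0.06,-0.03,-1.32,0,1]]]'; python3 -m handwheel '[[[0,0,0,0,0.6],[0,0,0,0,0.6],[0,0,0,0,0.6],[0,0,0,0,0.6],[0,0,0,0,0.6],[0,0,0,0,0.6]]]' 40
```

```text
time_s: 21.65
eef_pos: [0.5661, 0.2495, 0.0311]
orientation: [0.683, 0.73, 0.002, 0.001]
wrist_force: [0.3, -0.6, 0.3]
gripper_width: 1.0
time_s: 22.25
eef_pos: [0.5648, 0.2489, 0.0291]
orientation: [0.683, 0.73, 0.0, 0.0]
wrist_force: [0.6, 0.3, 0.2]
gripper_width: 0.685
```

```bash
python3 -m handwheel '[[[0,0,1,0,0.6],[0,0,2.5,0,0.6],[0,0,3.8,0,0.6],[0,-1,3.8,0.2,0.6],[0,-2.5,3.8,0.65,0.6],[0,-4,3.8,0.65,0.6],[0,-5.6,3.8,0.65,0.6],[0,-7.2,3.8,0.65,0.6]]]'; python3 -m handwheel '[[[0,-1.6,0,0,0.6],[0,-3.2,0,0,0.6],[0,-4.8,0,0,0.6],[0,-6.4,0,0,0.6],[-0.04,-8,0,0,0.6],[-0.08,-8.8,0,0,0.6],[-0.08,-9.15,0,0,0.6],[-0.08,-9.15,0,0,0.6]]]';python3 -m handwheel '[[[0,0,0,0,0.6],[0,0,0,0,0.6],[0,0,-1,0,0.6],[0,0,-2,0,0.6],[0,0,-2,0,0.6],[0,0,-2,0,0.6],[0,0,-2,0,0.6]]]'
```

```text
time_s: 23.05
eef_pos: [0.5637, 0.0311, 0.1423]
orientation: [0.658, 0.753, -0.0, -0.0]
wrist_force: [1.7, -0.1, -2.8]
gripper_width: 0.686
time_s: 23.85
eef_pos: [0.5615, -0.2427, 0.1423]
orientation: [0.659, 0.752, -0.0, -0.0]
wrist_force: [-0.1, 0.2, -3.4]
gripper_width: 0.682
time_s: 24.55
eef_pos: [0.5637, -0.2413, 0.0848]
orientation: [0.658, 0.753, 0.001, 0.001]
wrist_force: [-0.4, 0.5, -2.9]
gripper_width: 0.685
```

```bash
python3 -m handwheel '[[[0,0,-0.7,0,0.6],[0,0,-1.3,0,0.6],[0,0,-1.6,0,0.6],[0,0,-1.6,0,0.6],[0,0,-1.6,0,0.6]]]';python3 -m handwheel '[[[0,0,-0.08,0,0.6],[0,0,-0.08,0,0.6]]]';python3 -m handwheel '[[[0,0,-0.04,0,0.6],[0,0,-0.04,0,0.6]]]'
```

```text
time_s: 25.05
eef_pos: [0.5632, -0.2419, 0.0362]
orientation: [0.658, 0.753, 0.0, 0.001]
wrist_force: [-0.7, 0.6, -2.3]
gripper_width: 0.684
time_s: 25.25
eef_pos: [0.5628, -0.2418, 0.0332]
orientation: [0.658, 0.753, 0.0, 0.001]
wrist_force: [-0.5, 0.5, -2.8]
gripper_width: 0.687
time_s: 25.45
eef_pos: [0.5631, -0.242, 0.0331]
orientation: [0.658, 0.753, 0.001, 0.001]
wrist_force: [-1.9, 0.2, 4.3]
gripper_width: 0.688
```

```bash
python3 -m handwheel '[[[-0.01,0.06,0.01,0,0.6],[-0.02,0.12,0.01,0,0.6],[-0.02,0.12,0.01,0,0.6]]]';python3 -m handwheel '[[[-0.01,0.05,0,0,0.6],[-0.01,0.05,0,0,0.6]]]';python3 -m handwheel '[[[-0.01,0.05,0,0,0.6],[-0.01,0.05,0,0,0.6]]]';python3 -m handwheel '[[[-0.01,0.05,0,0,0.6],[-0.01,0.05,0,0,0.6]]]'
```

```text
time_s: 25.75
eef_pos: [0.5628, -0.2388, 0.0331]
orientation: [0.658, 0.753, 0.0, 0.001]
wrist_force: [-0.0, -0.9, 6.5]
gripper_width: 0.68
time_s: 25.95
eef_pos: [0.5627, -0.238, 0.0331]
orientation: [0.658, 0.753, 0.0, 0.002]
wrist_force: [1.2, -3.6, 5.5]
gripper_width: 0.685
time_s: 26.15
eef_pos: [0.5627, -0.2379, 0.0332]
orientation: [0.658, 0.753, -0.0, 0.003]
wrist_force: [1.5, -5.5, 3.3]
gripper_width: 0.684
time_s: 26.35
eef_pos: [0.5626, -0.238, 0.0332]
orientation: [0.659, 0.752, -0.001, 0.004]
wrist_force: [3.4, -7.5, 1.7]
gripper_width: 0.685
```

```bash
python3 -m handwheel '[[[0.01,-0.1,0,0,0.6],[0.01,-0.1,0,0,0.6],[0.01,-0.1,0,0,1],[0.01,-0.1,0,0,1],[0.01,-0.1,0,0,1],[0.01,-0.1,0,0,1],[0.01,-0.1,0,0,1]]]';python3 -m handwheel '[[[0,0,1,0,1],[0,0,2.4,0,1],[0,0,3.8,0,1],[0,0,3.8,0,1],[0,0,3.8,0,1],[0,0,3.8,0,1]]]'; python3 - <<'E'
from h import *
im,P=wcloud(); s=arm.read_state(); print(s['eef_pos'],jaw(),s['gripper_width'])
cv2.imwrite("pics/w5.png",im)
comps(P,.064,.0755,(.48,.66,-.35,-.06),60)
comps(P,.0756,.092,(.48,.66,-.35,-.06),60)
E
python3 -m handwheel '[[[0,1.5,0,0,1],[0,3,0,0,1],[0,4.6,0.5,-0.3,1],[0,6.2,0.5,-0.67,1],[0,7.8,0.5,-0.8,1],[0,9.4,0.5,-0.8,1],[0.15,11,0.5,-0.8,1],[0.15,11.5,0.5,-0.8,1]]]';python3 -m handwheel '[[[0,0,0,0,1],[0,0,0,0,1],[0,0,0,0,1]]]'; python3 - <<'E'
from h import *
im,P=wcloud(); s=arm.read_state(); print(s['eef_pos'],jaw(),s['gripper_width'])
comps(P,.088,.104,(.48,.66,.1,.34),40)
E
```

```text
time_s: 27.05
eef_pos: [0.5608, -0.2361, 0.0313]
orientation: [0.658, 0.753, -0.0, -0.0]
wrist_force: [1.0, -1.0, 0.0]
gripper_width: 0.983
time_s: 27.65
eef_pos: [0.5602, -0.236, 0.1443]
orientation: [0.658, 0.753, -0.0, -0.001]
wrist_force: [0.3, 0.1, -1.0]
gripper_width: 1.001
[ 0.56008772 -0.23591778  0.14394846] 7.6796123087545975 1.003528117385582
[316.  56.] 156 mean [ 546.6 -117.2   69.5] rect [ 545.6 -117.4] [48.7  1.1] 8.1
[313. 102.] 763 mean [ 548.6 -152.7   65.7] rect [ 548.6 -152.7] [23.3 24.3] 6.9
[310. 163.] 173 mean [ 553.3 -199.5   70.5] rect [ 554.7 -199.4] [48.8  1.2] 7.2
[315. 193.] 2543 mean [ 560.1 -222.7   70.9] rect [ 560.  -222.3] [60.8 30.4] 6.6
[316. 237.] 764 mean [ 566.  -260.8   70.1] rect [ 566.3 -261.7] [49.1 10.6] 7.6
[315.  47.] 1092 mean [ 545.  -113.2   85.2] rect [ 544.6 -112.9] [49.7 10.5] 8.3
[313. 103.] 877 mean [ 548.8 -152.8   82.5] rect [ 549.  -152.8] [32.8 32.7] 7.7
[312. 171.] 787 mean [ 555.1 -202.8   80.5] rect [ 555. -203.] [49.8  9.1] 6.3
time_s: 28.5
eef_pos: [0.564, 0.1159, 0.1588]
orientation: [0.686, 0.728, -0.0, -0.002]
wrist_force: [-0.1, -0.1, 0.7]
gripper_width: 1.002
time_s: 28.8
eef_pos: [0.5656, 0.1055, 0.1602]
orientation: [0.691, 0.723, -0.001, 0.0]
wrist_force: [0.2, -0.1, -0.7]
gripper_width: 1.0
[0.56566238 0.10571037 0.16037626] 2.651888692151158 0.999579574963681
[320. 137.] 4102 mean [567.8 164.2  94.8] rect [567.7 164. ] [60.6 37.7] 2.9
```

Three plates now stand as one block 30.4 mm thick, leaving about 20 mm to the front stop, and the tube measures home. Now the wedge.

```bash
python3 -m handwheel '[[[0.07,1.5,0,0,1],[0.07,1.95,0,0,1],[0.07,1.95,-0.5,0,1],[0.07,1.95,-1.5,0,1],[0.07,1.95,-2.5,0,1],[0.07,1.95,-2.5,0,1],[0.07,1.95,-2.5,0,1]]]';python3 - <<'E'
from h import *
s=arm.read_state(); print(s['eef_pos'],jaw())
E
python3 -m handwheel '[[[0,0,-0.6,0,1],[0,0,-1.14,0,1],[0,0,-1.14,0,1],[0,0,-1.14,0,1],[0,0,-1.14,0,1]]]'
```

```text
time_s: 29.55
eef_pos: [0.5675, 0.1649, 0.0852]
orientation: [0.69, 0.724, -0.001, 0.0]
wrist_force: [0.8, 0.8, 0.7]
gripper_width: 1.001
[0.56745411 0.16488822 0.08520812] 2.742624247924105
time_s: 30.05
eef_pos: [0.569, 0.167, 0.0533]
orientation: [0.689, 0.724, 0.001, 0.001]
wrist_force: [0.7, -0.9, -0.1]
gripper_width: 1.001
```

```bash
python3 -m handwheel '[[[0,-0.08,-0.05,0,1],[0,-0.08,-0.05,0,1],[0,-0.08,-0.05,0,1]]]'; python3 -m handwheel '[[[0,0,0,0,0.6],[0,0,0,0,0.6],[0,0,0,0,0.6],[0,0,0,0,0.6],[0,0,0,0,0.6],[0,0,0,0,0.6]]]' 60;python3 -m handwheel '[[[0,0,1,0,0.6],[0,0,2.5,0,0.6],[0,0,3.5,0,0.6],[0,0,3.5,0,0.6],[0,0,3.5,0,0.6]]]'
```

```text
time_s: 30.35
eef_pos: [0.5679, 0.1644, 0.0503]
orientation: [0.689, 0.725, 0.0, 0.0]
wrist_force: [-0.1, -0.2, 0.5]
gripper_width: 0.999
time_s: 30.95
eef_pos: [0.5677, 0.1646, 0.0499]
orientation: [0.689, 0.725, -0.0, 0.0]
wrist_force: [0.3, -0.8, -0.6]
gripper_width: 0.684
time_s: 31.45
eef_pos: [0.5673, 0.1645, 0.1545]
orientation: [0.689, 0.725, -0.0, -0.0]
wrist_force: [-1.9, -1.0, -3.9]
gripper_width: 0.687
```

```bash
python3 -m handwheel '[[[0,-1,0,0.2,0.6],[0,-2.5,0,0.82,0.6],[0,-4,0,0.82,0.6],[0,-5.6,0,0.82,0.6],[0,-7.2,0,0.82,0.6],[0,-8.8,0,0.82,0.6],[0,-10.4,0,0.82,0.6],[-0.15,-12,0,0.82,0.6]]]';python3 -m handwheel '[[[0,-1.2,0,0,0.6],[0,-1.7,0,0,0.6],[0,-1.7,0,0,0.6],[0,-1.7,0,0,0.6],[0,-1.7,0,0,0.6],[0,-1.7,-0.5,0,0.6],[0,-1.7,-0.5,0,0.6]]]'; python3 - <<'E'
from h import *
im,P=wcloud(); s=arm.read_state(); print(s['eef_pos'],jaw(),s['gripper_width'])
cv2.imwrite("pics/w6.png",im)
im,d=vision.get_image("side");cv2.imwrite("pics/s6.png",cv2.resize(im[150:330,290:470],(600,600),interpolation=2))
E
```

```text
time_s: 32.25
eef_pos: [0.5616, -0.1965, 0.1521]
orientation: [0.657, 0.754, -0.001, -0.002]
wrist_force: [1.3, -0.2, -2.8]
gripper_width: 0.686
time_s: 32.95
eef_pos: [0.5621, -0.2441, 0.1373]
orientation: [0.657, 0.754, -0.001, -0.002]
wrist_force: [0.0, -0.5, -3.8]
gripper_width: 0.687
[ 0.56235798 -0.24468579  0.13814574] 7.8913095992337965 0.6834088081905445
```

View pics/s6.png

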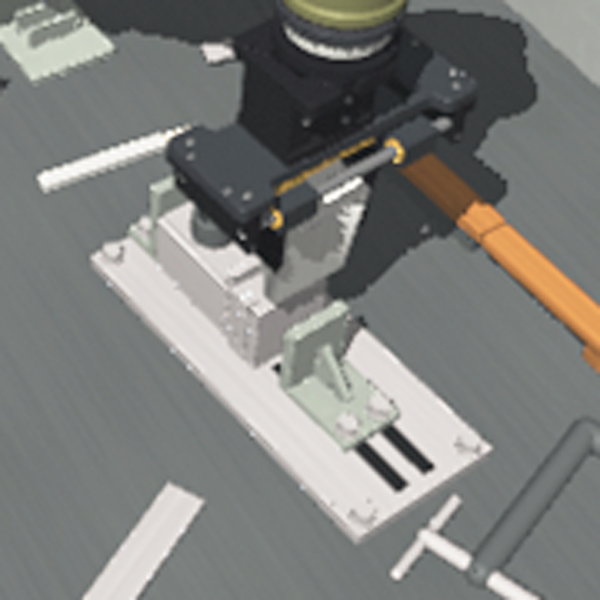

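The side view shows the wedge held thin end down at (315,260), above the gap between the last plate (250,320) and the front stop (320,340). Lowering slowly.

```bash
python3 -m handwheel '[[[0,-0.03,-0.3,0,0.6],[0,-0.03,-0.6,0,0.6],[0,-0.03,-0.8,0,0.6],[0,-0.03,-0.8,0,0.6],[0,-0.03,-0.8,0,0.6]]]';python3 -m handwheel '[[[0,0,-0.3,0,0.6],[0,0,-0.3,0,0.6],[0,0,-0.3,0,0.6]]]'
```

```text
time_s: 33.55
eef_pos: [0.5631, -0.2474, 0.1157]
orientation: [0.657, 0.753, -0.0, -0.0]
wrist_force: [-0.3, 0.4, -3.1]
gripper_width: 0.684
time_s: 33.85
eef_pos: [0.563, -0.2472, 0.1066]
orientation: [0.657, 0.753, -0.0, -0.0]
wrist_force: [0.4, -0.7, -3.1]
gripper_width: 0.683
```

Toe is 7 mm into the gap with no contact. Continuing down.

```bash
python3 -m handwheel '[[[0,0,-0.2,0,0.6],[0,0,-0.4,0,0.6],[0,0,-0.4,0,0.6]]]';python3 -m handwheel '[[[0,0,-0.15,0,0.6],[0,0,-0.15,0,0.6]]]';python3 -m handwheel '[[[0,0,-0.1,0,0.6],[0,0,-0.1,0,0.6]]]';python3 -m handwheel '[[[0,0,-0.1,0,0.6],[0,0,-0.1,0,0.6]]]'
```

```text
time_s: 34.15
eef_pos: [0.5624, -0.2469, 0.0937]
orientation: [0.657, 0.754, -0.0, -0.001]
wrist_force: [0.4, 0.2, -2.9]
gripper_width: 0.69
time_s: 34.35
eef_pos: [0.5628, -0.2472, 0.0898]
orientation: [0.657, 0.753, -0.0, -0.0]
wrist_force: [0.2, 0.1, -3.2]
gripper_width: 0.686
time_s: 34.55
eef_pos: [0.563, -0.2472, 0.0871]
orientation: [0.657, 0.754, -0.0, -0.0]
wrist_force: [1.0, 0.4, -4.0]
gripper_width: 0.686
time_s: 34.75
eef_pos: [0.563, -0.2471, 0.0841]
orientation: [0.657, 0.754, -0.0, -0.0]
wrist_force: [-0.2, -0.6, -2.3]
gripper_width: 0.692
```

```bash
python3 -m handwheel '[[[0,0,-0.08,0,0.6],[0,0,-0.08,0,0.6]]]';python3 -m handwheel '[[[0,0,-0.08,0,0.6],[0,0,-0.08,0,0.6]]]';python3 -m handwheel '[[[0,0,-0.08,0,0.6],[0,0,-0.08,0,0.6]]]'
```

```text
time_s: 34.95
eef_pos: [0.5632, -0.2469, 0.0817]
orientation: [0.657, 0.754, 0.0, -0.0]
wrist_force: [-1.0, 0.7, -2.7]
gripper_width: 0.688
time_s: 35.15
eef_pos: [0.5633, -0.2466, 0.0794]
orientation: [0.657, 0.754, 0.0, -0.0]
wrist_force: [0.3, 2.2, -2.8]
gripper_width: 0.686
time_s: 35.35
eef_pos: [0.5635, -0.2463, 0.0771]
orientation: [0.657, 0.754, 0.0, -0.0]
wrist_force: [-0.0, 4.1, -1.7]
gripper_width: 0.683
```

```bash
python3 -m handwheel '[[[0,0.06,0,0,0.6],[0,0.06,-0.05,0,0.6],[0,0.06,-0.05,0,0.6]]]';python3 -m handwheel '[[[0,0,-0.08,0,0.6],[0,0,-0.08,0,0.6]]]';python3 -m handwheel '[[[0,0,-0.08,0,0.6],[0,0,-0.08,0,0.6]]]'
```

```text
time_s: 35.65
eef_pos: [0.5635, -0.2462, 0.0763]
orientation: [0.658, 0.753, 0.0, 0.001]
wrist_force: [-0.7, 1.1, 0.2]
gripper_width: 0.687
time_s: 35.85
eef_pos: [0.564, -0.246, 0.0747]
orientation: [0.657, 0.754, 0.0, 0.001]
wrist_force: [-1.6, 2.5, 5.4]
gripper_width: 0.684
time_s: 36.05
eef_pos: [0.5646, -0.2459, 0.0736]
orientation: [0.657, 0.754, 0.001, 0.001]
wrist_force: [-2.3, 3.0, 12.2]
gripper_width: 0.684
```

```bash
python3 -m handwheel '[[[0.02,0.01,-0.1,0,0.6],[0.02,0.01,-0.1,0,0.6]]]';python3 -m handwheel '[[[0.02,0.01,-0.12,0,0.6],[0.02,0.01,-0.12,0,0.6]]]';python3 -m handwheel '[[[0,0,-0.12,0,0.6],[0,0,-0.12,0,0.6]]]';python3 -m handwheel '[[[0,0,-0.12,0,0.6],[0,0,-0.12,0,0.6]]]'
```

```text
time_s: 36.25
eef_pos: [0.5651, -0.2457, 0.0726]
orientation: [0.657, 0.754, 0.001, 0.001]
wrist_force: [-7.4, 4.8, 22.6]
gripper_width: 0.688
time_s: 36.45
eef_pos: [0.5657, -0.2457, 0.0716]
orientation: [0.657, 0.754, 0.002, 0.001]
wrist_force: [-12.7, 7.3, 38.2]
gripper_width: 0.682
time_s: 36.65
eef_pos: [0.5661, -0.2469, 0.0699]
orientation: [0.658, 0.753, 0.002, 0.002]
wrist_force: [-14.1, 8.2, 47.0]
gripper_width: 0.686
time_s: 36.85
eef_pos: [0.5664, -0.2484, 0.0674]
orientation: [0.658, 0.753, 0.002, 0.003]
wrist_force: [-15.8, 5.5, 51.4]
gripper_width: 0.684
```

Pressing reads 51 N, but the last steps went down quickly, so the pads may be slipping on the wedge. Checking.

```bash
python3 -m handwheel '[[[-0.1,0.04,0.02,0,0.6],[-0.1,0.04,0.02,0,0.6]]]';python3 - <<'E'
from h import *
im,P=wcloud(); s=arm.read_state(); print(s['eef_pos'],jaw(),s['gripper_width'],s['wrist_force'],s['ft_torque'])
b=(.48,.66,-.35,-.06)
comps(P,.064,.0755,b,60);comps(P,.0756,.0905,b,60);print();comps(P,.0906,.14,b,60)
sd,d=vision.get_image("side");Q=cloud("side",d);print('side');comps(Q,.064,.0755,b,40);comps(Q,.095,.125,(.53,.62,-.28,-.22),10)
cv2.imwrite("pics/s7.png",np.hstack([cv2.resize(im[:,200:430],(345,600)),cv2.resize(sd[190:290,320:395],(450,600),interpolation=2)]))
E
```

```text
time_s: 37.05
eef_pos: [0.5664, -0.2485, 0.0674]
orientation: [0.658, 0.753, 0.002, 0.007]
wrist_force: [-6.0, 2.0, 39.2]
gripper_width: 0.689
[ 0.56643406 -0.24841295  0.06738622] 7.75451812190902 0.6823302194609122 [-7.13951147  1.57448402 40.1838813 ] [0.29623779 1.92345322 0.1641186 ]
[307.  10.] 614 mean [ 545.5 -117.6   70. ] rect [ 545.4 -117.5] [49.7  1.7] 7.8
[304.  75.] 1727 mean [ 548.7 -151.5   65.9] rect [ 548.9 -151.9] [23.7 23.5] 6.7
[306. 167.] 428 mean [ 555.9 -198.8   69.8] rect [ 555.6 -198.8] [49.4  1. ] 8.1
[311. 211.] 5335 mean [ 561.9 -222.4   71. ] rect [ 561.4 -221.2] [62.1 30.4] 8.8
[251. 238.] 76 mean [ 530.1 -243.2   70.6] rect [ 530.3 -243.3] [2.4 6.2] 73.2
[376. 238.] 76 mean [ 600.4 -233.8   71. ] rect [ 600.3 -233.7] [6.6 2.3] 30.1
[305.   3.] 818 mean [ 544.8 -117.6   82.1] rect [ 545.4 -117.3] [49.7  2.3] 7.7
[304.  74.] 2116 mean [ 549.1 -152.2   82.4] rect [ 549.1 -152.4] [33.4 33. ] 56.7
[306. 178.] 1808 mean [ 556.4 -202.2   80.5] rect [ 556.3 -202.6] [50.3  8.8] 8.1
[313. 242.] 1356 mean [ 564.5 -234.7   83.5] rect [ 564.7 -236.2] [78.1  7.8] 7.8

[110. 257.] 193 mean [ 483.  -227.5  137.8] rect [ 483.  -227.9] [ 3.6 12.3] 9.9
[313. 264.] 5712 mean [ 564.1 -232.8  109.4] rect [ 564.  -233.9] [89.  12.9] 7.8
[515. 256.] 102 mean [ 639.8 -206.4  138.8] rect [ 639.8 -206.6] [11.4  3.7] 86.9
[310. 317.] 4110 mean [ 565.6 -255.8  119.3] rect [ 566.  -250.9] [71.2 32.6] 7.8
side
[344. 209.] 54 mean [ 539.4 -117.3   69.9] rect [ 539.6 -118.6] [11.1 49.1] 89.4
[385. 246.] 133 mean [ 563.  -263.    70.4] rect [ 569.5 -262. ] [66.6 12.9] 8.2
[389. 224.] 59 mean [ 580.  -244.9  116.7] rect [ 577.8 -245.5] [41.3 10.7] 4.4
[390. 233.] 120 mean [ 572.7 -262.7  108.4] rect [ 570.8 -263.3] [71.   9.7] 11.2
```

View pics/s7.png

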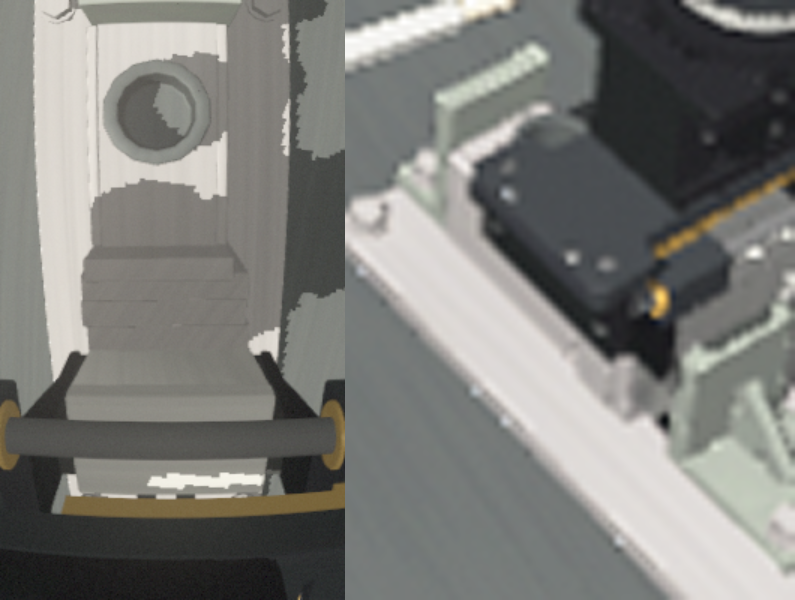

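The wedge top is at z≈119.5, so its toe is about 19.5 mm above the jig plate and it is biting. The pads slid about 6 mm down the wedge near 50 N, so about 40 N is the holdable press. Easing the side load and checking that it holds.

```bash
python3 -m handwheel '[[[-0.05,0,0,0,0.5],[-0.05,0,0,0,0.5],[-0.05,0,0,0,0.5],[-0.05,0,0,0,0.5]]]' 60;python3 -m handwheel '[[[0,0,0,0,0.5],[0,0,0,0,0.5],[0,0,0,0,0.5],[0,0,0,0,0.5],[0,0,0,0,0.5],[0,0,0,0,0.5],[0,0,0,0,0.5],[0,0,0,0,0.5]]]';python3 - <<'E'
from h import *
im,P=wcloud(); s=arm.read_state(); print(s['eef_pos'],s['wrist_force'],s['ft_torque'])
b=(.48,.66,-.35,-.06)
comps(P,.064,.0755,b,200);comps(P,.0756,.0905,b,200);print();comps(P,.113,.126,b,60)
sd,d=vision.get_image("top");cv2.imwrite("pics/t8.png",cv2.resize(sd[60:280,140:500],(800,489)))
cv2.imwrite("pics/w8.png",cv2.resize(im[100:300,180:440],(780,600),interpolation=2))
E
```

```text
time_s: 37.55
eef_pos: [0.5664, -0.2484, 0.0674]
orientation: [0.658, 0.753, 0.003, 0.008]
wrist_force: [-2.6, -0.0, 35.7]
gripper_width: 0.686
time_s: 38.35
eef_pos: [0.5664, -0.2484, 0.0674]
orientation: [0.658, 0.753, 0.003, 0.008]
wrist_force: [-3.9, 2.2, 37.0]
gripper_width: 0.685
[ 0.56641171 -0.24840148  0.06739863] [-2.50469056  0.41655692 37.12659201] [0.1587656  1.17643016 0.16187891]
[306.  10.] 599 mean [ 545.3 -117.5   69.9] rect [ 545.1 -117.6] [49.5  1.3] 8.3
[304.  75.] 1703 mean [ 548.8 -151.4   65.8] rect [ 549.  -151.8] [23.6 23.5] 7.6
[306. 167.] 432 mean [ 555.9 -198.8   69.7] rect [ 555.5 -198.8] [49.5  1.2] 8.2
[311. 211.] 5327 mean [ 561.8 -222.3   71. ] rect [ 561.4 -221.1] [61.8 30.6] 8.6
[306.   3.] 823 mean [ 545.  -117.5   81.9] rect [ 545.4 -117.3] [49.8  2.6] 7.4
[304.  74.] 2120 mean [ 549.  -152.2   82.4] rect [ 549.  -152.4] [33.5 33. ] 53.3
[306. 178.] 1816 mean [ 556.6 -202.1   80.5] rect [ 556.2 -202.4] [50.1  8.8] 7.3
[313. 242.] 1348 mean [ 564.6 -234.6   83.4] rect [ 564.2 -236.2] [78.1  7.8] 7.6

[314. 270.] 2744 mean [ 564.  -231.9  116.1] rect [ 564.6 -232.4] [62.1 11.1] 5.8
[401. 277.] 66 mean [ 603.4 -232.3  114.4] rect [ 603.5 -232.2] [10.2  1.6] 10.3
[312. 317.] 3381 mean [ 566.7 -257.7  116.2] rect [ 567.  -255.7] [70.6 22.6] 7.8
```

View pics/w8.png

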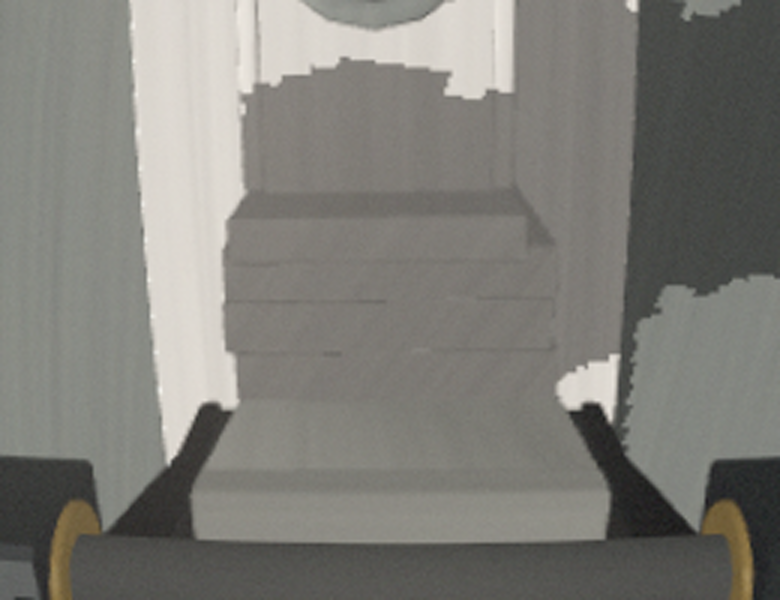

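View pics/t8.png

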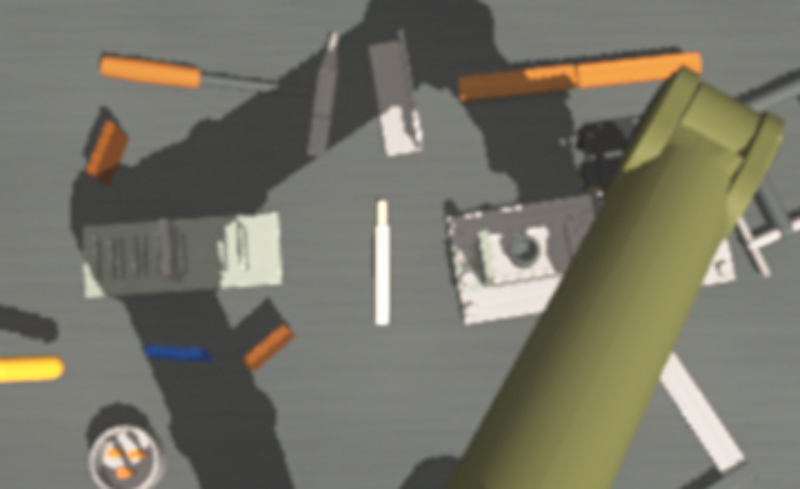

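The three plates sit face to face against the end plate (crop rows 262, 300 and 352), with the wedge tight on the last one. The fourth plate is still in the rack and the bystanders have not moved. The press held at 37 N for 0.8 s without movement, so I'm handing in.

```bash
python3 -c "
from workcell import order;print(order.job_done())"
```

```text
the job is handed in; nothing more can be done
None
```

The job is handed in: three packing plates stand in the gap with the wedge driven in behind them. The arm is still gripping the wedge and pressing it down. I took plates from slots x = 83, 57 and 31, stood each one against the last, and pushed until the force rose with no further movement. The fourth plate stays in the rack, and the other things on the bench are where they were.

**Last checks, which agreed:**
- **Tube:** home against the back stop to within about 1 mm, the limit of the camera measurement.
- **Plates:** one flat block 30.5 mm thick against the end plate.
- **Wedge:** bites with its toe about 19 mm above the jig plate. The gap there is about 22 mm, against 20 mm measured beforehand, so the row or tube may still have closed up a little as it went in.
- **Press:** about 37 N down at a 60 N grip, steady for the last 0.8 s with no movement.
- **Time:** about 38 s used of the 72 s.

**Less than perfect:**
- **Grip slip:** near 50 N the pads slid about 6 mm down the wedge, so I eased the press to a level they could hold.
- **Sideways shift:** the last plate sits about 2 mm off sideways from its neighbours.
- **Tool tilt:** the tool is tilted by just under 1°.

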